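# Fit the tube rest into its swivel socket and line it up with the torch

### The job

Take the tube rest out of its wooden parking block, fit its square shank gently (by light touch, never forced) into the square hole of the stiff swivel socket in front of the torch, all the way down until its collar sits on the socket. Then, with the rest home, swivel it so that the long side of its head runs parallel to the torch's barrel, and let go. Leave the torch, the tumbler, the flat pad and the reamer alone.

Things in the scene. Friction and masses are not known exactly. Their poses are not given: they have to be found in the camera images.
- rest: Tube rest, about 0.35 kg, upright, one piece. Origin: centre of its shank's lower end, z up. Steel shank 20 x 20 mm square (sides along x and y), 42 mm long; round collar, 40 mm diameter, from 42 to 48 mm up; above it the head, with a shallow V on top, 110 mm up. Starts upright in the parking block, collar on the block's top, origin 8 mm above the bench.
- rest_grip (a point): Middle of the rest's dark head block, 66 mm above the rest's origin. The block reaches from 48 to 84 mm above the origin, is 64 mm long in x and 26 mm thick in y: two flat parallel faces to grip. The two horns above it are no thicker than the block. Axes as the rest's.
- block: The fixed wooden parking block, 90 x 90 x 50 mm, with a loose 30 mm square hole down its middle. Origin: centre of its underside on the bench.
- socket: Fixed swivel socket. Origin: centre of the underside of its round grey foot (96 mm diameter, 10 mm high) on the bench; z is the swivel axis. On it a plain steel turret, 48 mm square, top 60 mm above the bench; it turns stiffly either way (0.2 N m) and stays where left. With the shank home the rest's origin is 18 mm above the bench. More than 60 N between rest and socket spoils it.
- socket_mouth (a point): Centre of the hole's mouth on the turret's top, on the swivel axis. Hole 22 x 22 mm square, 50 mm deep, no chamfer, sides parallel to the turret's. Axes are those of the fixed foot, NOT the turret, whose angle is not measured: at the start its sides stand 25 to 65 degrees counterclockwise from the x axis. The shank enters in any of 4 quarter turns if matched within about 5 degrees.
- torch: The bench torch, fixed about 0.2 m beyond the socket. Origin: centre of the underside of its 110 x 80 mm foot plate; x is the horizontal direction of its barrel (nozzle towards -x, pointing up 23 degrees). About 130 mm high.
- tumbler: Clear glass tumbler standing loose, 68 mm diameter, 85 mm high. Origin: centre of its underside.
- pad: Loose dark flat pad, 90 x 60 x 12 mm. Origin: centre of its underside.
- reamer: Loose reamer lying along its x axis: wooden handle 18 mm thick and flat brass blade, about 170 mm long. Origin: under its ferrule, about the middle, on the bench.
Things that resemble listed ones, but are neither listed nor needed, are in the scene too. Leave any purple look-alike of the rest alone.

How it is judged:
By the outcome, as a careful person would: the job done as asked, in the order asked, and still so for the second after the job is handed in, with the robot touching nothing.
It also fails if it takes over 72 s, if anything falls off the work surface, if the arm or the gripper's body presses on something with over 40 N, if the wrist force passes 120 N, or if a joint passes its speed limit or range.

### The arm

A 6-joint arm with a two-finger parallel gripper is mounted at the origin on the work surface. World frame = base frame: x ahead of the robot, y to its left, z up, the work surface at z = 0. Lengths are in mm, angles in rad, forces in N, time in s.
With the tool pointing down it reaches from about 350 to 975 mm from the base axis. Payload 7.1 kg.
Tool frame: the origin (TCP) lies at the centre of the arm's flange, where the gripper is bolted on; the fingertips stand 182 mm ahead of it and the grasp point (between the pads) lies 163 mm ahead of it; x points along the fingers, y is the direction in which the jaws open and shut, and the axes are right-handed (so a half turn about x gives the same grasp; the last joint's range is limited). The gripper opens to 88 mm and grips with 3 to 60 N. Pads are 20 mm wide; open, the fingers measure 115 mm over their backs; the gripper's body (75 mm by 178 mm) begins 61 mm behind the grasp point.
Start: joints at [1.311, 0.423, 1.63, -0, 1.089, -0.019], TCP at [149.019, 606.96, 404.675] pointing down, gripper open.
Joint ranges: [-3, 3], [-0.9, 2.11], [0.09, 2.58], [-1.31, 4.45], [0.11, 2.69], [-2.54, 2.54]. Speed limits (rad/s): [2.39, 2.39, 3.01, 3.14, 3.14, 3.14].

### API

Orientations are given as a rotation vector (axis times angle).
In Python, from workcell import readout, viewer, workorder, models gives the robot as it stands. The module is installed in compiled form; this text tells all that it offers.
- The arm moves only by the tool apply_moves, never from a script. Its argument "commands" is a list that holds one entry, the list of rows, each a list of 4 numbers: the shift along the world's x, y, z in m, then the turn about the world's z in rad. A call has 1 to 8 rows; each row is the pose to reach, as a shift and turn from the pose commanded when the call began; what a row does not reach only later rows make up. A row lasts 1/8 s, in which the tool goes at most 62.5 mm and 10.7 degrees, less where a joint would pass 70% of its speed; a pose out of reach is approached as far as the arm can. A call with a gripper value outside its range is refused whole. "gripper" is the finger opening in m, from 0 to 0.0878, set as the call begins (left out, the last holds). The fingers move at their own pace and stop on an object; the grip force is fixed at half the most. Time passes only in rows, so rows that repeat a pose let the fingers close. It gives the time, the measured TCP pose, the force and the opening at its end, in the units of the state.
- readout.get_obs(): the state, without advancing time (a new reading comes with each control period).
- viewer.get_image(name): name is "scene" or "side" or "wrist"; returns a dict with "color" (384x512x3 uint8, red, green, blue), "vertical_fov" (degrees; the focal length in pixels is half the picture's height over the tangent of half this angle, whatever the lens; pixels are square), "cx", "cy" (the principal point, pixels), "D" ([k1, k2, p1, p2, k3] as OpenCV has them; the pictures are not rectified), "rvec" (rotation vector, rad) and "tvec" (3), from world to camera coordinates, as OpenCV has them. Camera axes: x right, y down, z forward; pixel columns grow to the right and rows downward; lengths in mm; the calibration is good to about 2 mm. A picture is of the moment at which its call begins. There is no depth.
- workorder.close_job(): hands the job in, once; it reports no verdict.
Trained networks look in the newest picture that a camera, given by its name, has taken for a name from the list of things; names that differ only in an ending like _2 or _b are one class to them, and where a whole thing is asked for, a point or a joint stands for the part that bears it (a point fixed in the world has none). Each returns a list of dicts, best first, with "conf" (0 to 1); they miss things now and then, are a little off and sometimes report something else, mostly with a low value. They report only what shows in the picture. A call takes as long as a camera call. They do not tell look-alikes from the thing itself.
- models.search_frame(camera, label): "position" ([x, y, z] in mm, in world coordinates, good to about 4 mm: the middle of the surface that is visible of it).
- models.place_of(camera, label): "position" ([x, y, z] in mm, in world coordinates, good to about 4 mm: a listed point, or the origin of a listed thing).
The state is a dict: "t": time; "qpos": joint angles; "qvel": joint speeds; "joint_torque": joint torques, N m; "ee_pos": TCP position; "orientation": TCP orientation; "ft_force": force on the tool from outside, world axes, zero at the start; "moment": the same for the moment, N m; "width": finger opening in mm.
Only numpy, scipy, OpenCV 4.12 (cv2) and the standard library are available. Lean on these libraries where they do the work, as an engineer would, in place of code of your own. Each camera call takes 0.05 s, during which the arm holds its last target.

## Working session

There is one attempt and no reset: what is moved stays moved. The work goes in short steps, Python scripts to look and compute and a tool call to move; the robot and the scene stay as the last step left them, time stands still between calls to the robot, and variables do not carry over. Pictures are saved under pics/ and viewed, and the job is handed in when it is done.

Besides the shell and the picture viewer there is one more tool, called by a JSON object that holds its "fn" and its "kwargs", one argument or row to a line. apply_moves: Moves the arm, as the interface text tells. Its arguments: {"type":"object","properties":{"commands":{"type":"array","items":{"type":"array","items":{"type":"array","items":{"type":"number"}}}},"gripper":{"type":"number"}},"required":["commands"]}

```bash
mkdir -p pics; cat > h.py <<'E'
import numpy as np, cv2
from workcell import readout, viewer, workorder, models
def img(name,fn=None):
    d=viewer.get_image(name)
    if fn: cv2.imwrite('pics/'+fn,d['color'][:,:,::-1])
    return d
def K(d):
    h=d['color'].shape[0]; f=h/2/np.tan(np.radians(d['vertical_fov'])/2)
    return np.array([[f,0,d['cx']],[0,f,d['cy']],[0,0,1.]])
def proj(d,P):
    return cv2.projectPoints(np.float64(P).reshape(-1,1,3),np.float64(d['rvec']),np.float64(d['tvec']),K(d),np.float64(d['D']))[0].reshape(-1,2)
def onz(d,px,z):
    px=np.float64(px).reshape(-1,1,2)
    u=cv2.undistortPoints(px,K(d),np.float64(d['D'])).reshape(-1,2)
    R=cv2.Rodrigues(np.float64(d['rvec']))[0]; t=np.float64(d['tvec']).ravel()
    c=-R.T@t; r=np.c_[u,np.ones(len(u))]@R
    return c+r*((z-c[2])/r[:,2])[:,None]
E
python3 - <<'E'
from h import *
for c in ['scene','side','wrist']:
    d=img(c,c+'0.png'); R=cv2.Rodrigues(np.float64(d['rvec']))[0]
    print(c,'cam',(-R.T@np.ravel(d['tvec'])).round(),d['vertical_fov'])
    for l in ['rest','rest_grip','block','socket','socket_mouth','torch','tumbler','pad','reamer']:
        print(' ',l,[(np.round(r['position']).tolist(),round(r['conf'],2)) for r in models.place_of(c,l)])
o=readout.get_obs();print(o['t'],o['ee_pos'],o['orientation'],o['ft_force'])
E
```

```text
scene cam [1222.  221.  688.] 54.428880246526646
  rest [([556.0, 208.0, 9.0], 0.91), ([423.0, 205.0, -2.0], 0.88), ([510.0, 331.0, -2.0], 0.79)]
  rest_grip [([559.0, 208.0, 74.0], 0.93), ([426.0, 206.0, 69.0], 0.74), ([509.0, 330.0, 68.0], 0.59)]
  block [([558.0, 208.0, 0.0], 0.95)]
  socket [([556.0, -201.0, -2.0], 0.92), ([424.0, -5.0, -1.0], 0.43)]
  socket_mouth [([558.0, -208.0, 63.0], 0.84)]
  torch [([555.0, 209.0, 9.0], 0.31)]
  tumbler [([426.0, -5.0, -1.0], 0.89)]
  pad [([572.0, -6.0, -0.0], 0.68)]
  reamer [([748.0, 9.0, 4.0], 0.6), ([557.0, -206.0, 62.0], 0.26), ([569.0, -6.0, 1.0], 0.25)]
side cam [217. 650. 906.] 47.61078726225558
  rest [([426.0, 203.0, 1.0], 0.96), ([510.0, 334.0, -3.0], 0.87), ([558.0, 209.0, 6.0], 0.72), ([742.0, 10.0, 1.0], 0.56)]
  rest_grip [([425.0, 199.0, 64.0], 0.94), ([561.0, 211.0, 79.0], 0.81), ([507.0, 331.0, 65.0], 0.59)]
  block [([560.0, 206.0, 0.0], 0.77)]
  socket [([554.0, -209.0, -3.0], 0.8)]
  socket_mouth [([558.0, -204.0, 61.0], 0.71)]
  torch [([743.0, -225.0, 3.0], 0.85)]
  tumbler [([422.0, -4.0, 2.0], 0.8)]
  pad [([568.0, -9.0, 1.0], 0.79)]
  reamer [([744.0, 8.0, -0.0], 0.63)]
wrist cam [ 78. 625. 384.] 62.377829959214225
  rest []
  rest_grip []
  block []
  socket []
  socket_mouth []
  torch []
  tumbler []
  pad []
  reamer []
1.5 [149.04964011 606.95910425 404.67517033] [ 0.18907702  1.56250215 -0.1890794 ] [-0.64528571  0.20836992  0.48874497]
```

View pics/scene0.png

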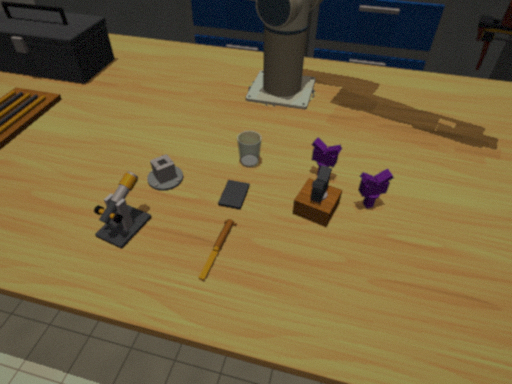

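View pics/side0.png

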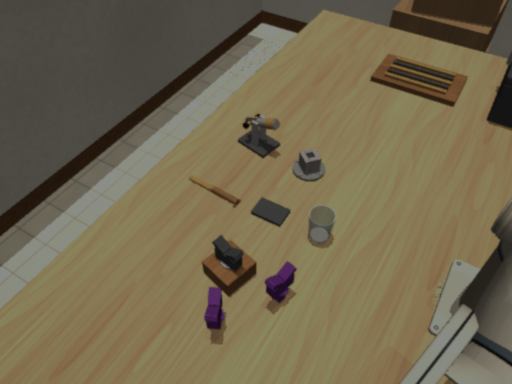

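View pics/wrist0.png

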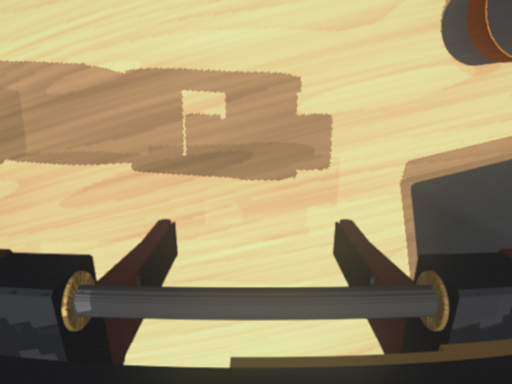

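Three candidates for the rest. In scene they are a dark head in the wooden block (320,190) and purple look-alikes at (326,155) and (374,187). In side they are the dark head at (229,256) and purple ones at (282,281) and (214,307). The dark one in the block fits the description, so I'll confirm it in a crop.

```bash
python3 - <<'E'
from h import *
s=cv2.imread('pics/scene0.png'); t=cv2.imread('pics/side0.png')
def c(im,x,y,w=64): return cv2.resize(im[y-w//2:y+w//2,x-w//2:x+w//2],(380,280*380//380+100),interpolation=cv2.INTER_CUBIC)
a=np.hstack([c(s,320,195),c(t,230,260)])
cv2.imwrite('pics/c1.png',a)
b=np.vstack([np.hstack([cv2.resize(c(s,165,172,48),(290,290)),cv2.resize(c(t,310,162,48),(290,290))]),np.hstack([cv2.resize(c(s,123,212,80),(290,290)),cv2.resize(c(t,260,135,56),(290,290))])])
cv2.imwrite('pics/c2.png',b)
from scipy.spatial.transform import Rotation as Ro
print(Ro.from_rotvec(readout.get_obs()['orientation']).as_matrix().round(3))
E
```

```text
[[ 0.     0.239  0.971]
 [-0.     0.971 -0.239]
 [-1.    -0.     0.   ]]
```

View pics/c1.png

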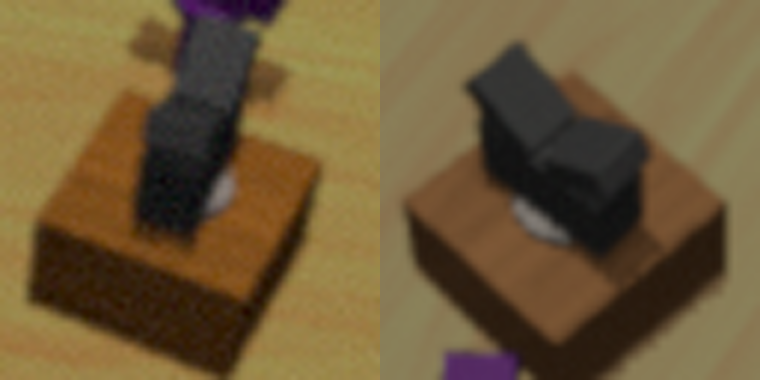

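View pics/c2.png

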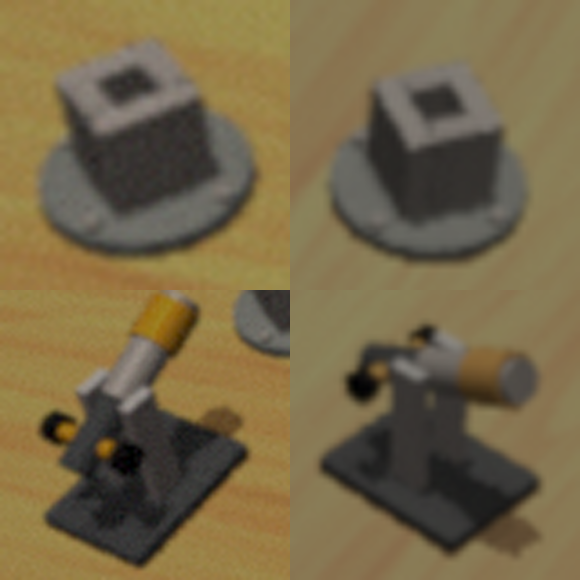

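```bash
python3 - <<'E'
from h import *
t=img('side'); s=img('scene')
k=64/380
def sd(x,y): return [198+(x-380)*k,228+y*k]
def sc(x,y): return [288+x*k,163+y*k]
def ang(d,a,b,z):
    p=onz(d,[a,b],z); v=p[1]-p[0]; return p[:,:2].round(1).tolist(), np.degrees(np.arctan2(v[1],v[0])).round(1), np.hypot(*v[:2]).round(1)
print('head side',ang(t,sd(517,45),sd(645,150),118)); print(ang(t,sd(468,85),sd(605,180),116))
print('head sc',ang(s,sc(258,30),sc(210,105),118), ang(s,sc(195,25),sc(155,105),118))
print('block',ang(t,sd(405,203),sd(560,345),50),ang(t,sd(560,345),sd(725,205),50))
# socket top
k2=48/290
def s2(x,y): return [141+x*k2,148+y*k2]
def t2(x,y): return [286+(x-290)*k2,138+y*k2]
for n,d,f,c in [('sc',s,s2,[(58,85),(155,42),(200,93),(97,132)]),('sd',t,t2,[(375,80),(483,65),(502,122),(392,148)])]:
    p=onz(d,[f(*q) for q in c],60)[:,:2]; print(n,p.mean(0).round(1))
    for i in range(4):
        v=p[(i+1)%4]-p[i]; print('  ',np.degrees(np.arctan2(v[1],v[0])).round(1)%90,np.hypot(*v).round(1))
# torch: foot plate corners
k3=80/290;k4=56/290
p=onz(s,[[83+x*k3,172+(y-290)*k3] for x,y in [(45,515),(140,562),(247,450)]],5)[:,:2]; print(p.round(1),[np.degrees(np.arctan2(*(p[i+1]-p[i])[::-1])).round(1) for i in (0,1)],[np.hypot(*(p[i+1]-p[i])) for i in (0,1)])
p=onz(t,[[232+(x-290)*k4,107+(y-290)*k4] for x,y in [(322,463),(450,550),(540,485)]],3)[:,:2]; print(p.round(1),[np.degrees(np.arctan2(*(p[i+1]-p[i])[::-1])).round(1) for i in (0,1)],[np.hypot(*(p[i+1]-p[i])) for i in (0,1)])
print(readout.get_obs()['t'])
E
```

```text
head side ([[583.3, 194.1], [516.6, 209.2]], np.float64(167.3), np.float64(68.3))
([[589.5, 217.7], [522.8, 226.6]], np.float64(172.4), np.float64(67.2))
head sc ([[535.5, 226.3], [584.0, 213.7]], np.float64(-14.5), np.float64(50.1)) ([[539.1, 201.9], [589.5, 193.6]], np.float64(-9.4), np.float64(51.1))
block ([[609.4, 240.6], [523.0, 261.6]], np.float64(166.4), np.float64(88.9)) ([[523.0, 261.6], [502.1, 176.8]], np.float64(-103.8), np.float64(87.3))
sc [ 560.  -202.4]
   53.900000000000006 47.4
   50.9 42.9
   48.1 47.1
   51.30000000000001 38.2
sd [ 552.2 -203.8]
   42.599999999999994 53.1
   38.69999999999999 39.5
   49.5 55.2
   37.1 46.3
[[ 781.8 -278.1]
 [ 799.6 -200.2]
 [ 696.5 -177.9]] [np.float64(77.1), np.float64(167.8)] [np.float64(79.89842654152068), np.float64(105.50288210936357)]
[[ 797.8 -204.4]
 [ 693.2 -178.9]
 [ 675.8 -255.1]] [np.float64(166.3), np.float64(-102.8)] [np.float64(107.69878437971077), np.float64(78.21016573218327)]
1.6
```

{"fn": "apply_moves", "kwargs": {
  "commands": [
    [[0.05,-0.04,0.0,0],[0.1,-0.08,0.0,0],[0.15,-0.12,0.0,0],[0.2,-0.16,0.0,0],[0.25,-0.2,0.0,0],[0.3,-0.24,0.0,0],[0.35,-0.28,0.0,0],[0.4,-0.32,0.0,0]]
  ]
}}

```text
t: 2.6
ee_pos: [540.9, 293.1, 404.9]
orientation: [0.189, 1.562, -0.189]
ft_force: [0.8, 0.4, -0.5]
width: 87.7
```

```bash
python3 - <<'E'
from h import *
d=img('wrist','w1.png'); R=cv2.Rodrigues(np.float64(d['rvec']))[0]
print((-R.T@np.ravel(d['tvec'])).round(),R[2].round(2))
for l in ['rest','rest_grip','block']:
        print(' ',l,[(np.round(r['position']).tolist(),round(r['conf'],2)) for r in models.place_of('wrist',l)])
print(proj(d,[558,208,74]))
E
```

```text
[470. 311. 384.] [ 0.26 -0.06 -0.96]
  rest [([426.0, 207.0, 1.0], 0.97), ([511.0, 331.0, 2.0], 0.91), ([565.0, 208.0, 12.0], 0.65)]
  rest_grip [([557.0, 206.0, 71.0], 0.92), ([511.0, 336.0, 67.0], 0.57)]
  block [([562.0, 207.0, 0.0], 0.92)]
[[178.53916012 211.66004882]]
```

View pics/w1.png

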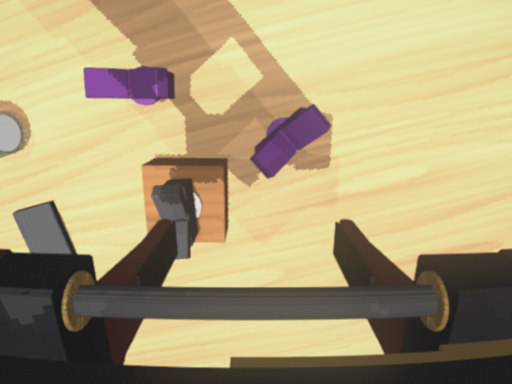

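{"fn": "apply_moves", "kwargs": {
  "commands": [
    [[-0.01,-0.042,0,0],[-0.02,-0.084,0,0],[-0.02,-0.084,0,0]]
  ]
}}

```text
t: 3.18
ee_pos: [517.7, 209.9, 404.7]
orientation: [0.189, 1.564, -0.19]
ft_force: [0.5, 0.9, 0.2]
width: 88.0
```

```bash
python3 - <<'E'
from h import *
d=img('wrist','w2.png'); R=cv2.Rodrigues(np.float64(d['rvec']))[0]
print((-R.T@np.ravel(d['tvec'])).round())
for l in ['rest','rest_grip','block']:
        print(' ',l,[(np.round(r['position']).tolist(),round(r['conf'],2)) for r in models.place_of('wrist',l)])
p=proj(d,[558,208,84])[0].astype(int);print(p, readout.get_obs()['ee_pos'])
x0,y0=p-60
cv2.imwrite('pics/w2c.png',cv2.resize(cv2.imread('pics/w2.png')[y0:y0+120,x0:x0+120],(600,600),interpolation=cv2.INTER_CUBIC));print(x0,y0)
E
```

```text
[447. 228. 384.]
  rest [([425.0, 205.0, -2.0], 0.88), ([565.0, 210.0, 10.0], 0.7), ([510.0, 333.0, -1.0], 0.56)]
  rest_grip [([559.0, 205.0, 69.0], 0.74), ([513.0, 334.0, 68.0], 0.68), ([427.0, 201.0, 65.0], 0.59)]
  block []
[262 218] [519.35079241 212.07208414 404.92700793]
202 158
```

View pics/w2c.png

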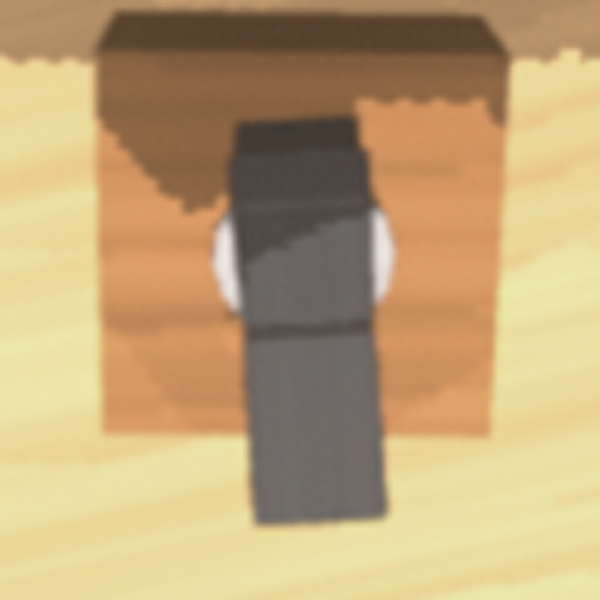

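```bash
python3 - <<'E'
from h import *
d=img('wrist')
def P(pts,z): return onz(d,[[202+x/5,158+y/5] for x,y in pts],z)[:,:2]
a=lambda v:np.degrees(np.arctan2(v[1],v[0])).round(1)
bo=P([(255,523),(387,517)],118);to=P([(235,207),(372,203)],118);to2=P([(230,153),(368,150)],118)
va=P([(247,330),(372,325)],100)
bt=P([(230,153),(368,150)],92);bb=P([(237,122),(356,118)],56)
for n,q in zip('bo to to2 va bt bb'.split(),[bo,to,to2,va,bt,bb]): print(n,q.round(1).tolist(),q.mean(0).round(1),np.hypot(*(q[1]-q[0])).round(1),'ang',a(q[1]-q[0]))
print(a(bo.mean(0)-to.mean(0)),a(bo.mean(0)-bt.mean(0)),a(bo.mean(0)-bb.mean(0)), a(bo[0]-to[0]),a(bo[1]-to[1]))
# shift direction parallel edges: block sides of wood
w=P([(97,52),(507,55),(490,436),(104,435)],50);print(w.round(1).tolist(),w.mean(0),a(w[2]-w[1]),a(w[3]-w[0]),a(w[1]-w[0]))
print(readout.get_obs()['t'])
E
```

```text
bo [[588.7, 194.2], [593.3, 218.4]] [591.  206.3] 24.7 ang 79.1
to [[527.8, 205.5], [532.8, 229.0]] [530.3 217.3] 24.0 ang 78.1
to2 [[518.1, 207.1], [523.2, 230.5]] [520.7 218.8] 24.0 ang 77.6
va [[557.7, 200.1], [562.4, 223.6]] [560.  211.9] 24.0 ang 78.7
bt [[524.9, 204.8], [530.5, 230.5]] [527.7 217.7] 26.3 ang 77.6
bb [[528.0, 204.8], [533.1, 229.6]] [530.6 217.2] 25.4 ang 78.3
-10.2 -10.2 -10.2 -10.5 -9.9
[[507.3, 178.9], [528.7, 264.3], [615.7, 243.0], [594.3, 156.6]] [561.51016391 210.70975925] -13.8 -14.3 75.9
3.425
```

```bash
python3 - <<'E'
from h import *
o=readout.get_obs();print(o['t'],o['ee_pos'],o['ft_force'],o['width'])
E
```

```text
3.425 [519.40235135 211.99549777 404.81426264] [0.21778022 0.83981354 0.32182653] 87.83509724139245
```

{"fn": "apply_moves", "kwargs": {
  "commands": [
    [[0.02,0.0,-0.025,0.028],[0.0415,0.0,-0.075,0.056],[0.0415,0.0,-0.075,0.056],[0.0415,0.0,-0.075,0.056]]
  ]
}}

```text
t: 3.92
ee_pos: [560.9, 211.3, 330.2]
orientation: [0.145, 1.566, -0.145]
ft_force: [-0.1, 0.4, -0.5]
width: 87.4
```

```bash
python3 - <<'E'
from h import *
d=img('wrist','w3.png')
o=readout.get_obs();print(o['t'],o['ee_pos'],o['ft_force'],o['width'])
E
```

```text
3.975 [560.93821002 211.25604561 331.11783865] [ 0.71011251 -1.09384375  0.39080402] 88.2158052988762
```

View pics/w3.png

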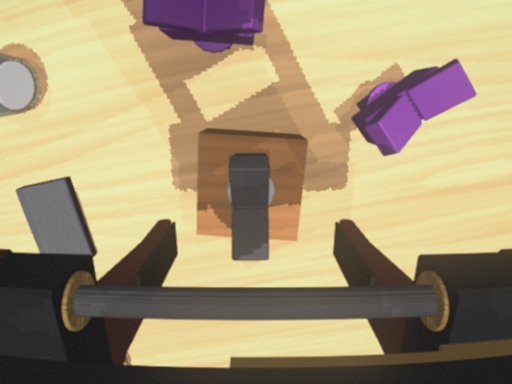

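The rest head, at (250,207), is centred between the fingers at (176..335) and square to the jaws. Next I descend to grasp z≈80, so the fingertips stay above the collar, and close.

{"fn": "apply_moves", "kwargs": {
  "commands": [
    [[0,0,-0.045,0],[0,0,-0.08,0],[0,0,-0.087,0],[0,0,-0.087,0],[0,0,-0.087,0]]
  ]
}}

```text
t: 4.6
ee_pos: [561.7, 211.0, 244.7]
orientation: [0.146, 1.563, -0.144]
ft_force: [-0.3, -0.2, -0.3]
width: 87.8
```

{"fn": "apply_moves", "kwargs": {
  "commands": [
    [[0,0,0,0],[0,0,0,0],[0,0,0,0],[0,0,0,0],[0,0,0,0],[0,0,0,0]]
  ],
  "gripper": 0.015
}}

```text
t: 5.35
ee_pos: [560.9, 210.6, 242.6]
orientation: [0.145, 1.566, -0.145]
ft_force: [-1.8, -3.3, 1.4]
width: 30.8
```

```bash
python3 - <<'E'
from h import *
d=img('wrist','w4.png')
o=readout.get_obs();print(o['t'],o['ee_pos'],o['orientation'],o['ft_force'],o['moment'],o['width'])
E
```

```text
5.4 [560.85557755 210.45481831 242.59469708] [ 0.14448828  1.56634909 -0.14536612] [-0.69692817 -2.8037939   1.42182206] [-0.35914819  0.0175964  -0.03065855] 27.04024167167685
```

View pics/w4.png

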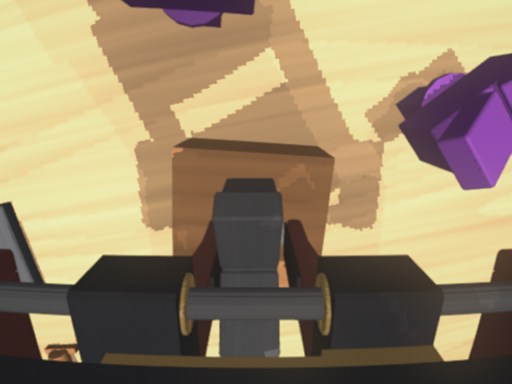

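Fingers are closing on the head. I'll let them finish, then lift 80 mm.

{"fn": "apply_moves", "kwargs": {
  "commands": [
    [[0,0,0,0],[0,0,0,0],[0,0,0,0]]
  ]
}}

```text
t: 5.78
ee_pos: [560.9, 210.5, 242.6]
orientation: [0.145, 1.566, -0.145]
ft_force: [-0.5, -2.0, 0.6]
width: 25.9
```

{"fn": "apply_moves", "kwargs": {
  "commands": [
    [[0,0,0.015,0],[0,0,0.04,0],[0,0,0.08,0],[0,0,0.11,0],[0,0,0.14,0],[0,0,0.14,0],[0,0,0.14,0]]
  ]
}}

```text
t: 6.65
ee_pos: [560.5, 210.5, 381.9]
orientation: [0.145, 1.567, -0.145]
ft_force: [-0.1, 0.5, -3.1]
width: 26.0
```

```bash
python3 - <<'E'
from h import *
d=img('side','s5.png')
d=img('wrist','w5.png')
o=readout.get_obs();print(o['t'],o['ee_pos'],o['orientation'],o['ft_force'],o['moment'],o['width'])
E
```

```text
6.75 [560.45245994 210.48502766 381.17158044] [ 0.14434548  1.56822175 -0.14593464] [ 0.77628456  0.37206453 -2.9716749 ] [ 0.00753587 -0.01407606 -0.0115822 ] 25.96221424274727
```

View pics/s5.png

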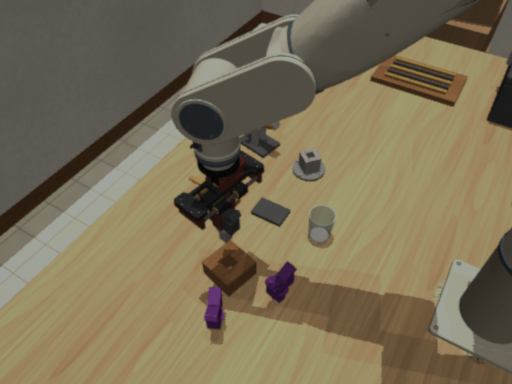

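View pics/w5.png

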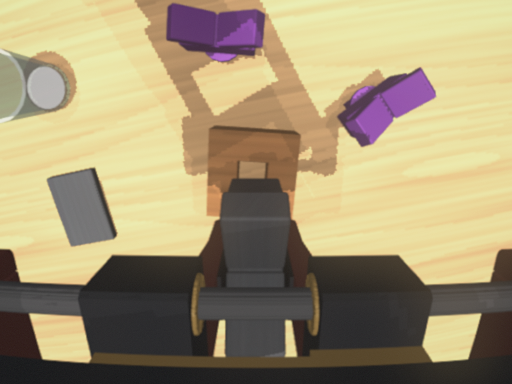

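{"fn": "apply_moves", "kwargs": {
  "commands": [
    [[0.005,-0.04,0,0],[0.012,-0.09,0,0],[0.02,-0.14,0,0],[0.028,-0.19,0,0],[0.035,-0.24,0,0],[0.04,-0.29,0,0],[0.04,-0.29,0,0],[0.04,-0.29,0,0]]
  ]
}}

```text
t: 7.75
ee_pos: [600.6, -79.3, 381.5]
orientation: [0.146, 1.568, -0.145]
ft_force: [-0.1, 0.2, -3.0]
width: 25.8
```

```bash
python3 - <<'E'
from h import *
d=img('wrist','w6.png')
for l in ['socket','socket_mouth']:
        print(' ',l,[(np.round(r['position']).tolist(),round(r['conf'],2)) for r in models.place_of('wrist',l)])
p=proj(d,[557,-205,60])[0].astype(int);print(p)
x0,y0=np.maximum(p-50,0)
cv2.imwrite('pics/w6c.png',cv2.resize(cv2.imread('pics/w6.png')[y0:y0+100,x0:x0+100],(600,600),interpolation=cv2.INTER_CUBIC));print(x0,y0)
o=readout.get_obs();print(o['t'],o['qpos'],o['ee_pos'],o['orientation'],o['ft_force'],o['width'])
E
```

```text
socket [([554.0, -210.0, 2.0], 0.82)]
  socket_mouth [([556.0, -205.0, 59.0], 0.61)]
[119 160]
69 110
7.9 [-1.49097017e-01  4.21435621e-01  1.69096755e+00  1.91471980e-04
  1.03011648e+00 -1.53662905e+00] [600.82905475 -78.19688145 382.20545358] [ 0.14416526  1.56691337 -0.14382383] [-0.01587825 -0.40413644 -2.69255042] 25.65361204578352
```

View pics/w6.png

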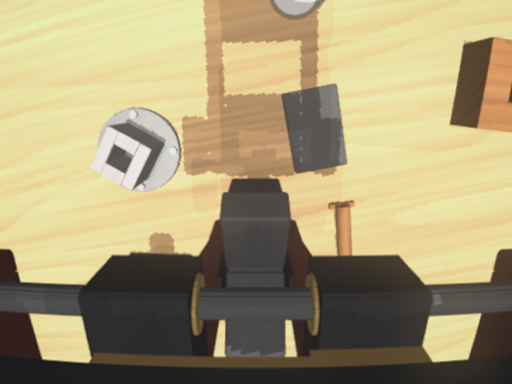

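View pics/w6c.png

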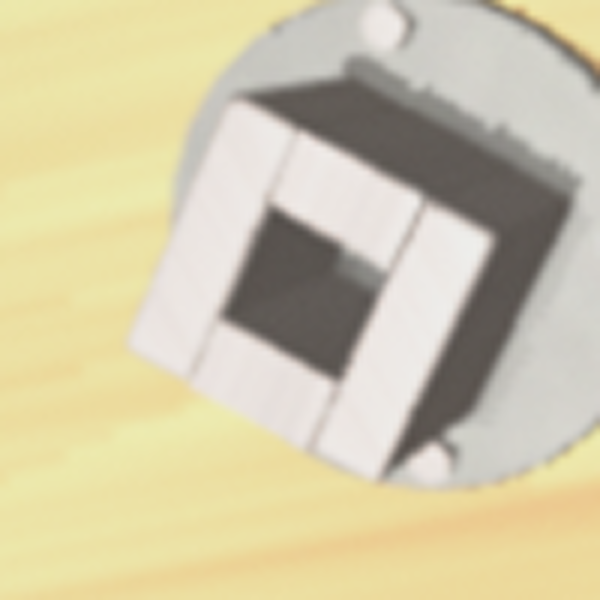

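```bash
python3 - <<'E'
from h import *
d=img('wrist')
def P(pts): return onz(d,[[69+(x+.5)/6-.5,110+(y+.5)/6-.5] for x,y in pts],60)[:,:2]
for c in ([(240,97),(495,235),(380,482),(130,345)],[(270,207),(387,275),(338,382),(220,320)]):
    p=P(c);print(p.mean(0).round(1),[np.degrees(np.arctan2(*(p[(i+1)%4]-p[i])[::-1])).round(1)%90 for i in range(4)],[np.hypot(*(p[(i+1)%4]-p[i])).round(1) for i in range(4)])
E
```

```text
[ 556.  -202.8] [np.float64(50.1), np.float64(50.3), np.float64(49.30000000000001), np.float64(49.099999999999994)] [np.float64(45.7), np.float64(47.1), np.float64(46.6), np.float64(46.5)]
[ 556.5 -204.1] [np.float64(48.1), np.float64(50.0), np.float64(50.5), np.float64(49.69999999999999)] [np.float64(21.5), np.float64(20.3), np.float64(21.6), np.float64(21.2)]
```

{"fn": "apply_moves", "kwargs": {
  "commands": [
    [[-0.01,-0.03,0,-0.1],[-0.022,-0.065,-0.01,-0.22],[-0.034,-0.1,-0.03,-0.35],[-0.0445,-0.1245,-0.05,-0.47],[-0.0445,-0.1245,-0.06,-0.518],[-0.0445,-0.1245,-0.06,-0.518],[-0.0445,-0.1245,-0.06,-0.518]]
  ]
}}

```text
t: 8.82
ee_pos: [556.9, -203.2, 323.2]
orientation: [0.548, 1.5, -0.548]
ft_force: [-0.4, -0.6, -3.1]
width: 25.9
```

```bash
python3 - <<'E'
from h import *
from scipy.spatial.transform import Rotation as Ro
o=readout.get_obs();M=Ro.from_rotvec(o['orientation']).as_matrix()
print(o['t'],o['ee_pos'],'jaw',np.degrees(np.arctan2(M[1,1],M[0,1])),o['qpos'][5])
for c in ['scene','side']:
    d=img(c,c+'7.png')
    for l in ['rest','rest_grip','socket_mouth']:
        print(' ',l,[(np.round(r['position'],1).tolist(),round(r['conf'],2)) for r in models.place_of(c,l)][:2])
    p=proj(d,[556.4,-203.7,80])[0].astype(int);x0,y0=p-35;print(x0,y0)
    cv2.imwrite('pics/%s7c.png'%c,cv2.resize(d['color'][y0:y0+70,x0:x0+70,::-1],(560,560),interpolation=cv2.INTER_CUBIC))
img('wrist','w7.png')
E
```

```text
8.825 [ 556.9285535  -203.23635036  323.21392817] jaw 49.85651518564777 -1.2401741218220392
  rest [([554.0, -201.9, 87.3], 0.91), ([511.5, 329.3, 1.6], 0.71)]
  rest_grip [([511.8, 334.0, 69.2], 0.83), ([427.3, 206.4, 67.3], 0.7)]
  socket_mouth [([554.0, -208.6, 60.6], 0.86)]
125 120
  rest [([553.4, -200.7, 89.0], 0.63), ([426.5, 202.1, 0.5], 0.62)]
  rest_grip [([505.8, 330.6, 66.3], 0.91), ([558.2, -198.4, 158.9], 0.86)]
  socket_mouth [([559.7, -205.1, 64.3], 0.83), ([558.4, -201.1, 158.7], 0.74)]
274 114
```

View pics/scene7c.png

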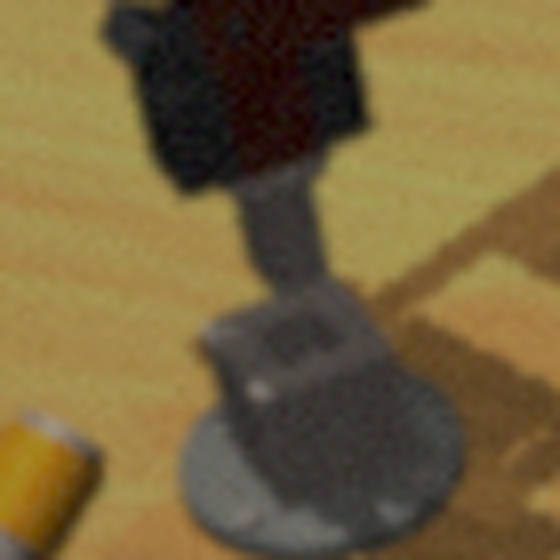

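View pics/side7c.png

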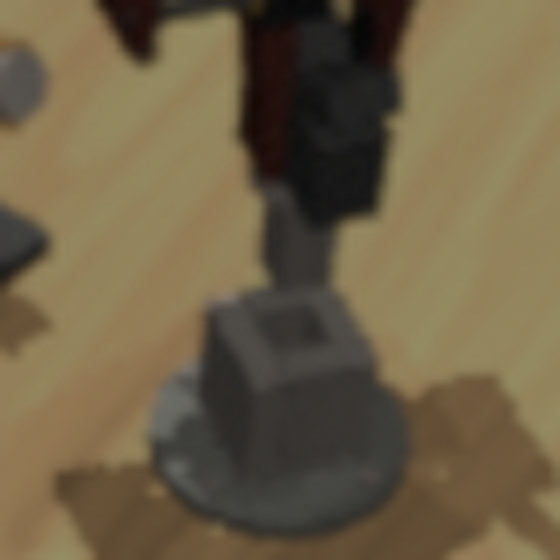

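View pics/w7.png

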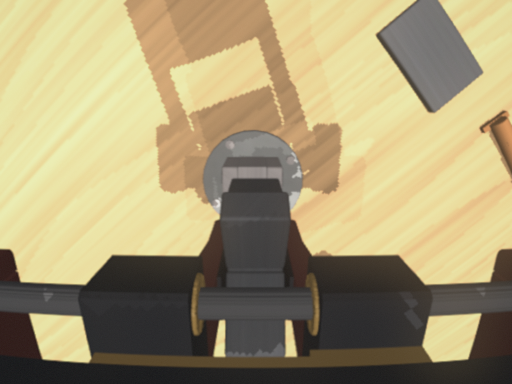

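{"fn": "apply_moves", "kwargs": {
  "commands": [
    [[0,0,-0.01,0],[0,0,-0.021,0],[0,0,-0.021,0],[0,0,-0.021,0]]
  ]
}}

```text
t: 9.78
ee_pos: [556.5, -203.9, 301.4]
orientation: [0.55, 1.5, -0.55]
ft_force: [0.4, -0.2, -3.3]
width: 25.4
```

```bash
cat > ov.py <<'E'
from h import *
from scipy.spatial.transform import Rotation as Ro
import sys
def sq(c,yaw,half,z):
    a=np.radians(yaw)+np.pi/4+np.arange(4)*np.pi/2
    return np.c_[c[0]+half*2**.5*np.cos(a),c[1]+half*2**.5*np.sin(a),np.full(4,z)]
def view(tag,S=12,w=48,cr=(556.3,-203.5,66)):
    o=readout.get_obs();M=Ro.from_rotvec(o['orientation']).as_matrix();e=o['ee_pos']
    yaw=np.degrees(np.arctan2(M[1,1],M[0,1]))-90; zb=e[2]-234.6
    print('t',o['t'],e.round(2),yaw.round(2),zb.round(1),M[:,0].round(4),o['ft_force'].round(1),o['moment'].round(2))
    for c in ['scene','side']:
        d=viewer.get_image(c); x0,y0=(proj(d,cr)[0]-w/2).astype(int)
        im=cv2.resize(np.ascontiguousarray(d['color'][y0:y0+w,x0:x0+w,::-1]),(w*S,w*S),interpolation=cv2.INTER_CUBIC)
        im=cv2.convertScaleAbs(im,alpha=1.8)
        raw=im.copy()
        T=lambda P:(((proj(d,P)-[x0,y0]+.5)*S-.5)*16).round().astype(np.int32)
        cv2.polylines(im,[T(sq((556.3,-203.5),49.8,24,60))],True,(0,255,0),1,cv2.LINE_AA,4)
        cv2.polylines(im,[T(sq((556.3,-203.5),49.8,11,60))],True,(0,255,0),1,cv2.LINE_AA,4)
        a=sq(e,yaw,10,zb);b=sq(e,yaw,10,zb+42)
        cv2.polylines(im,[T(a)],True,(0,0,255),1,cv2.LINE_AA,4)
        for i in range(4): cv2.polylines(im,[T([a[i],b[i]])],False,(0,0,255),1,cv2.LINE_AA,4)
        cv2.imwrite(f'pics/{tag}_{c}.png',im); cv2.imwrite(f'pics/{tag}_{c}_raw.png',raw); print(c,x0,y0)
if __name__=='__main__': view(sys.argv[1])
E
python3 ov.py v8
```

```text
t 9.775 [ 556.46 -203.92  301.39] -40.27 66.8 [-5.e-04  2.e-04 -1.e+00] [ 0.4 -0.2 -3.3] [-0.01 -0.   -0.02]
scene 137 135
side 285 129
```

View pics/v8_scene.png

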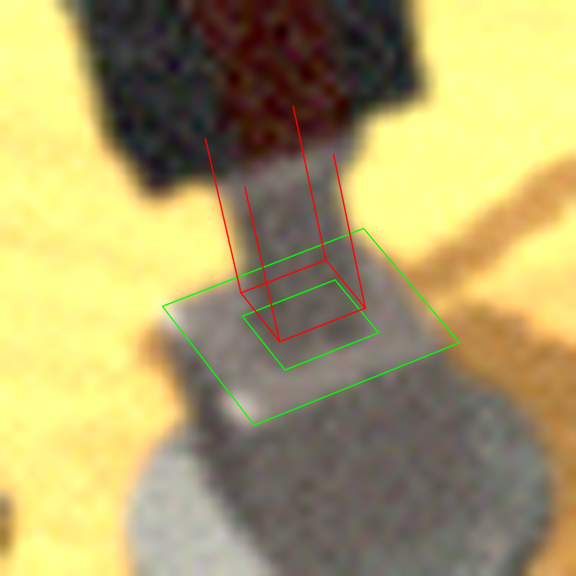

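View pics/v8_side.png

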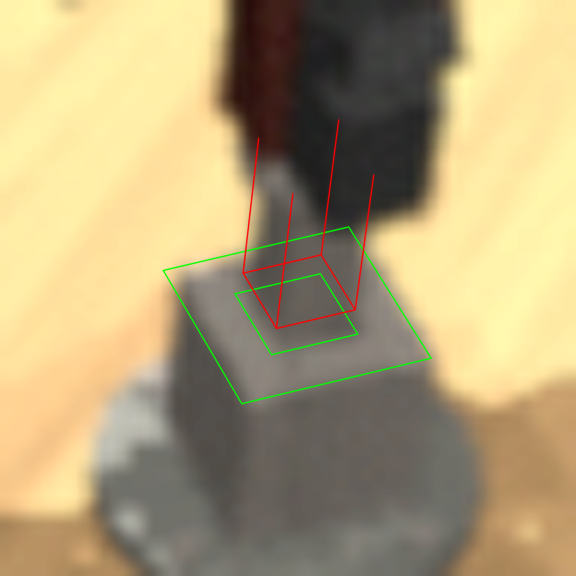

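```bash
python3 - <<'E'
from h import *
for c,(x0,y0) in {'scene':(148,144),'side':(296,138)}.items():
    ims=[viewer.get_image(c)['color'].astype(float) for _ in range(3)]
    g=np.mean(ims,0)[y0:y0+32,x0:x0+32,::-1]
    g=cv2.resize(g,(32*18,32*18),interpolation=cv2.INTER_CUBIC)
    g=np.clip((g-20)/(150-20),0,1)**.6*255
    for k in range(0,32,4):
        cv2.putText(g,str(x0+k),(k*18,10),0,.35,(0,255,255),1);cv2.putText(g,str(y0+k),(0,k*18+9),0,.35,(0,255,255),1)
    cv2.imwrite(f'pics/v9_{c}.png',g)
E
```

```text
[ WARN:0@4.004] global loadsave.cpp:1063 imwrite_ Unsupported depth image for selected encoder is fallbacked to CV_8U.
```

View pics/v9_scene.png

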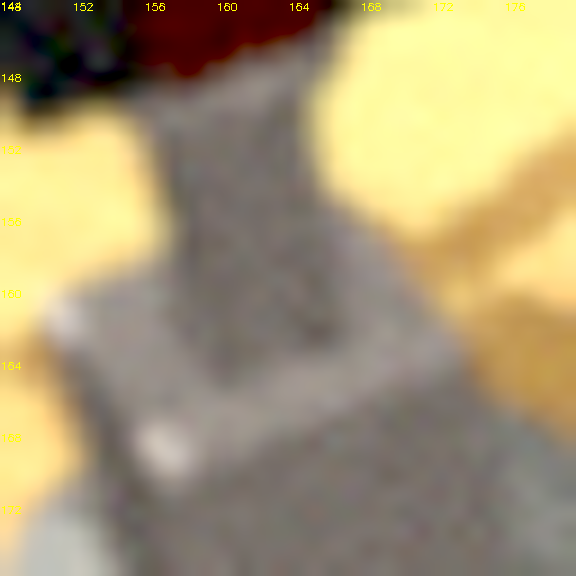

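View pics/v9_side.png

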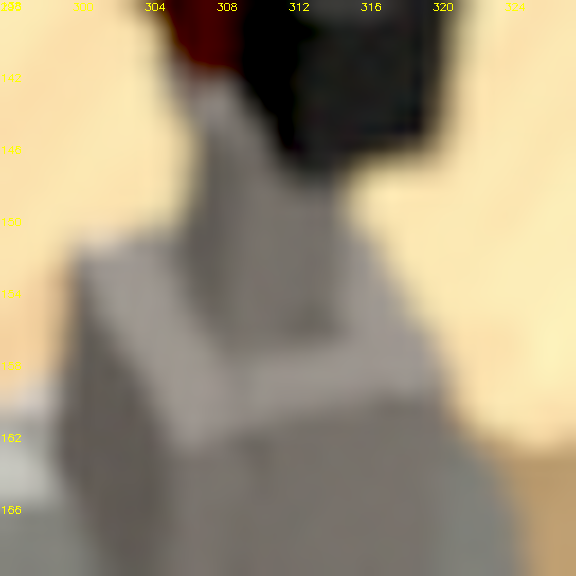

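```bash
cat > ed.py <<'E'
from ov import *
from scipy.ndimage import map_coordinates
from scipy.optimize import least_squares
def prof(g,p,q,f0=.1,f1=.9,R=3.5):
    p,q=np.array(p),np.array(q);t=(q-p)/np.linalg.norm(q-p);n=np.array([-t[1],t[0]])
    s=np.linspace(f0,f1,40)[:,None]*(q-p)+p; r=np.arange(-R,R+.01,.1)
    X=s[:,None,:]+r[None,:,None]*n
    v=map_coordinates(g,[X[...,1],X[...,0]],order=3).mean(0)
    return r,v,n
def peak(r,v,sign=0):
    G=np.gradient(v,r); A=abs(G) if sign==0 else sign*G
    i=A.argmax(); w=A*(abs(r-r[i])<.8); w=np.clip(w-A[i]*.3,0,None)
    return (w*r).sum()/w.sum(), A[i]
def run(N=4,z_frac=None):
    o=readout.get_obs();M=Ro.from_rotvec(o['orientation']).as_matrix();e=o['ee_pos']
    yaw=np.degrees(np.arctan2(M[1,1],M[0,1]))-90; zb=e[2]-234.6
    for c in ['scene','side']:
        ds=[viewer.get_image(c) for _ in range(N)];d=ds[0]
        g=np.mean([x['color'].astype(float).mean(2) for x in ds],0)
        T=sq((556.3,-203.5),49.8,24,60);Tb=T.copy();Tb[:,2]=10
        J=(proj(d,np.array([[557.3,-203.5,60],[556.3,-202.5,60]]))-proj(d,[556.3,-203.5,60])).T
        print(c,'J px/mm',J.round(3).tolist())
        pt=proj(d,T);pb=proj(d,Tb)
        for i in range(4):
            r,v,n=prof(g,pt[i],pt[(i+1)%4]); k,a=peak(r,v); print('  top edge',i,pt[i].round(1),pt[(i+1)%4].round(1),'n',n.round(2),'shift',k.round(2),'str',a.round(1))
        for i in range(4):
            r,v,n=prof(g,pt[i],pb[i],.15,.8); k,a=peak(r,v); print('  vert',i,pt[i].round(1),'n',n.round(2),'shift',k.round(2),'str',a.round(1))
        a_=sq(e,yaw,10,zb);A=proj(d,a_);a_[:,2]+=42;B=proj(d,a_)
        for i in range(4):
            for f in ((.35,.55),(.45,.7)):
                r,v,n=prof(g,A[i],B[i],*f,R=3); k,s=peak(r,v); print('  shank',i,A[i].round(1),B[i].round(1),f,'n',n.round(2),'shift',k.round(2),'str',s.round(1))
if __name__=='__main__': run()
E
python3 ed.py
```

```text
scene J px/mm [[-0.164, 0.352], [0.237, 0.065]]
  top edge 0 [174.8 163.1] [166.8 153.5] n [ 0.77 -0.64] shift 0.15 str 11.9
  top edge 1 [166.8 153.5] [150. 160.] n [-0.36 -0.93] shift 0.47 str 9.1
  top edge 2 [150. 160.] [157.7 169.9] n [-0.79  0.61] shift 3.18 str 19.5
  top edge 3 [157.7 169.9] [174.8 163.1] n [0.37 0.93] shift -0.01 str 12.0
  vert 0 [174.8 163.1] n [-0.98  0.19] shift 0.43 str 5.3
  vert 1 [166.8 153.5] n [-0.98  0.2 ] shift 1.29 str 7.2
  vert 2 [150. 160.] n [-0.97  0.24] shift 0.61 str 21.5
  vert 3 [157.7 169.9] n [-0.97  0.23] shift 3.18 str 13.3
  shank 0 [159.8 162.8] [156.9 149.9] (0.35, 0.55) n [ 0.98 -0.22] shift -1.99 str 25.5
  shank 0 [159.8 162.8] [156.9 149.9] (0.45, 0.7) n [ 0.98 -0.22] shift -1.9 str 33.2
  shank 1 [166.9 160. ] [164.3 147.1] (0.35, 0.55) n [ 0.98 -0.2 ] shift 0.22 str 28.2
  shank 1 [166.9 160. ] [164.3 147.1] (0.45, 0.7) n [ 0.98 -0.2 ] shift 0.09 str 36.4
  shank 2 [163.6 156. ] [160.9 143.2] (0.35, 0.55) n [ 0.98 -0.21] shift 2.54 str 33.1
  shank 2 [163.6 156. ] [160.9 143.2] (0.45, 0.7) n [ 0.98 -0.21] shift 2.67 str 13.
[... 743 characters left out ...]
] shift -1.28 str 34.2
  shank 0 [304.8 151.1] [306.1 139.9] (0.35, 0.55) n [0.99 0.11] shift 0.89 str 38.5
  shank 0 [304.8 151.1] [306.1 139.9] (0.45, 0.7) n [0.99 0.11] shift 0.01 str 26.6
  shank 1 [307.5 155.8] [308.9 144.5] (0.35, 0.55) n [0.99 0.12] shift -2.62 str 26.1
  shank 1 [307.5 155.8] [308.9 144.5] (0.45, 0.7) n [0.99 0.12] shift -2.6 str 37.3
  shank 2 [314.1 154.2] [315.7 142.9] (0.35, 0.55) n [0.99 0.14] shift 0.3 str 29.4
  shank 2 [314.1 154.2] [315.7 142.9] (0.45, 0.7) n [0.99 0.14] shift 0.31 str 25.8
  shank 3 [311.3 149.6] [312.7 138.3] (0.35, 0.55) n [0.99 0.13] shift -2.36 str 13.8
  shank 3 [311.3 149.6] [312.7 138.3] (0.45, 0.7) n [0.99 0.13] shift -2.73 str 12.0
```

```bash
python3 - <<'E'
from h import *
d=img('wrist','w10.png')
im=cv2.imread('pics/w10.png')[160:370,190:320]
im=np.clip((im/255.)**.5*1.3*255,0,255).astype('uint8')
im=cv2.resize(im,None,fx=2.85,fy=2.85,interpolation=cv2.INTER_CUBIC); im=np.hstack([im,im*0+128]) if 0 else im
cv2.imwrite('pics/w10c.png',im);print(im.shape)
o=readout.get_obs();print(o['t'],o['ee_pos'])
E
```

```text
(598, 370, 3)
10.625 [ 556.4477702  -203.88457659  301.67030468]
```

View pics/w10c.png

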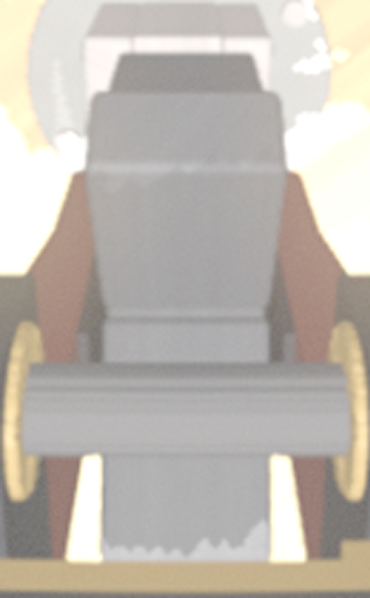

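```bash
python3 - <<'E'
from h import *
from scipy.spatial.transform import Rotation as Ro
d=img('wrist')
o=readout.get_obs();M=Ro.from_rotvec(o['orientation']).as_matrix();e=np.array(o['ee_pos'])
zb=e[2]-234.6
def L(pts,z):
    p=onz(d,[[190+(x+.5)/2.85-.5,160+(y+.5)/2.85-.5] for x,y in pts],z)
    return np.c_[(p-e)@M[:,1],(p-e)@M[:,2]].round(1).tolist()
print('turret far edge',L([(84,38),(270,37)],60), 'hole?/seam',L([(130,38),(219,38)],60))
print('blk bottom',L([(113,92),(267,92)],zb+48),L([(113,57),(267,57)],zb+48))
print('blk top/horn',L([(93,95),(280,95)],zb+84),L([(88,168),(286,168)],zb+110))
print('valley',L([(105,318),(269,318)],zb+92))
print('horn far',L([(103,548),(270,548)],zb+110))
E
```

```text
turret far edge [[-24.9, -24.3], [21.6, -24.6]] hole?/seam [[-13.4, -24.3], [8.8, -24.3]]
blk bottom [[-13.3, -26.0], [16.0, -26.0]] [[-13.2, -32.9], [15.9, -32.9]]
blk top/horn [[-13.3, -35.8], [14.6, -35.8]] [[-11.3, -34.1], [12.8, -34.1]]
valley [[-11.6, -3.0], [13.2, -3.1]]
horn far [[-11.2, 23.9], [12.6, 23.9]]
```

{"fn": "apply_moves", "kwargs": {
  "commands": [
    [[-0.0015,-0.0025,0,0],[-0.0015,-0.0025,0,0],[-0.0015,-0.0025,0,0]]
  ]
}}

```text
t: 11.05
ee_pos: [554.9, -206.5, 301.7]
orientation: [0.55, 1.5, -0.55]
ft_force: [0.4, -1.0, -2.9]
width: 26.0
```

```bash
python3 - <<'E'
from h import *
d=img('wrist','w11.png')
im=cv2.imread('pics/w11.png')[150:240,190:320]
cv2.imwrite('pics/w11c.png',cv2.resize(np.clip((im/255.)**.7*1.1*255,0,255).astype('uint8'),None,fx=5,fy=5,interpolation=cv2.INTER_CUBIC))
for c,(x0,y0) in {'scene':(148,144),'side':(296,138)}.items():
    g=np.mean([viewer.get_image(c)['color'].astype(float) for _ in range(3)],0)[y0:y0+32,x0:x0+32,::-1]
    g=cv2.resize(g,(390,390),interpolation=cv2.INTER_CUBIC)
    cv2.imwrite(f'pics/v11_{c}.png',(np.clip((g-20)/(150-20),0,1)**.6*255).astype('uint8'))
cv2.imwrite('pics/v11.png',np.hstack([cv2.imread('pics/v11_scene.png'),cv2.imread('pics/v11_side.png')]))
o=readout.get_obs();print(o['t'],o['ee_pos'])
E
python3 ed.py | grep -E "scene|side|shank"
```

```text
11.4 [ 554.95914185 -206.35078117  301.6467034 ]
scene J px/mm [[-0.164, 0.352], [0.237, 0.065]]
  shank 0 [159.2 162.4] [156.3 149.5] (0.35, 0.55) n [ 0.98 -0.22] shift -1.7 str 33.7
  shank 0 [159.2 162.4] [156.3 149.5] (0.45, 0.7) n [ 0.98 -0.22] shift -1.71 str 38.9
  shank 1 [166.3 159.6] [163.6 146.7] (0.35, 0.55) n [ 0.98 -0.2 ] shift 0.2 str 26.5
  shank 1 [166.3 159.6] [163.6 146.7] (0.45, 0.7) n [ 0.98 -0.2 ] shift 0.01 str 36.7
  shank 2 [163.  155.6] [160.3 142.7] (0.35, 0.55) n [ 0.98 -0.21] shift 2.55 str 36.9
  shank 2 [163.  155.6] [160.3 142.7] (0.45, 0.7) n [ 0.98 -0.21] shift 2.74 str 17.5
  shank 3 [156.  158.3] [153.  145.4] (0.35, 0.55) n [ 0.97 -0.23] shift 0.41 str 35.6
  shank 3 [156.  158.3] [153.  145.4] (0.45, 0.7) n [ 0.97 -0.23] shift 0.29 str 29.5
side J px/mm [[-0.317, -0.158], [-0.125, 0.207]]
  shank 0 [305.6 150.9] [306.9 139.6] (0.35, 0.55) n [0.99 0.12] shift 0.71 str 37.0
  shank 0 [305.6 150.9] [306.9 139.6] (0.45, 0.7) n [0.99 0.12] shift 0.32 str 28.0
  shank 1 [308.4 155.5] [309.8 144.2] (0.35, 0.55) n [0.99 0.12] shift -2.61 str 26.2
  shank 1 [308.4 155.5] [309.8 144.2] (0.45, 0.7) n [0.99 0.12] shift -2.6 str 38.8
  shank 2 [315.  153.9] [316.5 142.7] (0.35, 0.55) n [0.99 0.14] shift 0.12 str 38.4
  shank 2 [315.  153.9] [316.5 142.7] (0.45, 0.7) n [0.99 0.14] shift 0.2 str 32.9
  shank 3 [312.1 149.4] [313.6 138.1] (0.35, 0.55) n [0.99 0.13] shift -2.52 str 16.5
  shank 3 [312.1 149.4] [313.6 138.1] (0.45, 0.7) n [0.99 0.13] shift -2.71 str 14.0
```

View pics/w11c.png

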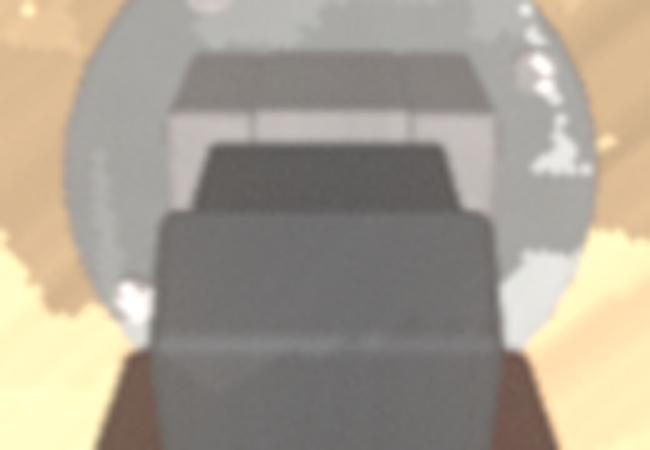

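View pics/v11.png

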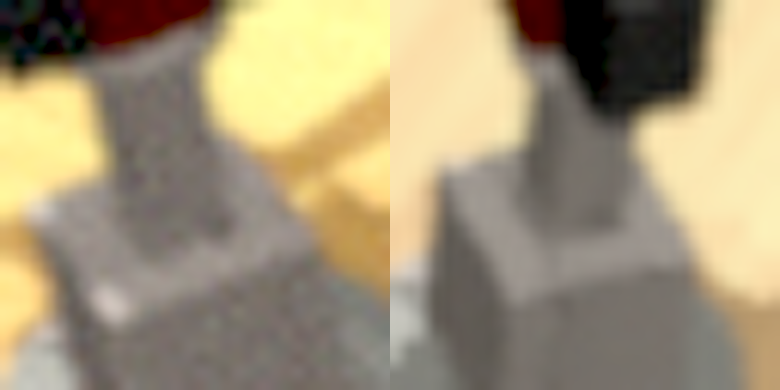

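{"fn": "apply_moves", "kwargs": {
  "commands": [
    [[0,0,-0.003,0],[0,0,-0.005,0],[0,0,-0.006,0],[0,0,-0.0065,0],[0,0,-0.007,0],[0,0,-0.0075,0],[0,0,-0.0075,0]]
  ]
}}

```text
t: 12.68
ee_pos: [555.0, -206.4, 294.2]
orientation: [0.55, 1.5, -0.55]
ft_force: [0.2, 0.1, -3.3]
width: 25.9
```

{"fn": "apply_moves", "kwargs": {
  "commands": [
    [[0,0,-0.0005,0],[0,0,-0.001,0],[0,0,-0.0015,0],[0,0,-0.0015,0]]
  ]
}}

```text
t: 13.18
ee_pos: [555.0, -206.4, 292.7]
orientation: [0.55, 1.5, -0.55]
ft_force: [0.2, -0.8, -2.6]
width: 25.7
```

{"fn": "apply_moves", "kwargs": {
  "commands": [
    [[0,0,-0.0005,0],[0,0,-0.001,0],[0,0,-0.0015,0],[0,0,-0.002,0],[0,0,-0.002,0]]
  ]
}}

```text
t: 13.8
ee_pos: [555.0, -206.4, 290.7]
orientation: [0.55, 1.5, -0.55]
ft_force: [0.5, -0.3, -2.7]
width: 25.8
```

{"fn": "apply_moves", "kwargs": {
  "commands": [
    [[0,0,-0.001,0],[0,0,-0.002,0],[0,0,-0.003,0],[0,0,-0.004,0],[0,0,-0.004,0]]
  ]
}}

```text
t: 14.42
ee_pos: [555.0, -206.4, 286.6]
orientation: [0.55, 1.5, -0.55]
ft_force: [2.5, -1.9, -3.3]
width: 25.8
```

```bash
python3 - <<'E'
from h import *
for c,(x0,y0) in {'scene':(148,144),'side':(296,138)}.items():
    g=np.mean([viewer.get_image(c)['color'].astype(float) for _ in range(2)],0)[y0:y0+32,x0:x0+32,::-1]
    g=cv2.resize(g,(390,390),interpolation=cv2.INTER_CUBIC)
    cv2.imwrite(f'pics/v12_{c}.png',(np.clip((g-20)/(150-20),0,1)**.6*255).astype('uint8'))
cv2.imwrite('pics/v12.png',np.hstack([cv2.imread('pics/v12_scene.png'),cv2.imread('pics/v12_side.png')]))
o=readout.get_obs();print(o['t'],o['ee_pos'],o['ft_force'],o['moment'])
E
```

```text
14.625 [ 555.00334964 -206.39717971  286.58599438] [ 2.91895603 -2.06280081 -4.5544254 ] [-0.41408667 -0.52279429  0.02177829]
```

View pics/v12.png

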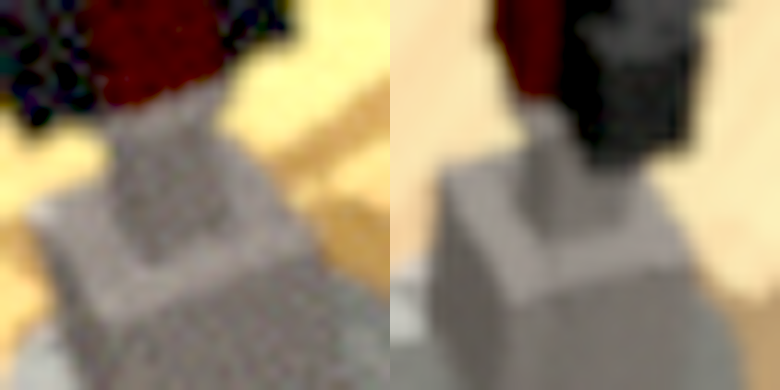

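The shank has entered about 8 mm. There is a light lateral push of ~3.5 N along (+x,−y), so I'll ease off that way and continue.

{"fn": "apply_moves", "kwargs": {
  "commands": [
    [[0.0002,-0.0002,0,0],[0.0004,-0.0003,0,0],[0.0004,-0.0003,-0.001,0],[0.0004,-0.0003,-0.002,0],[0.0004,-0.0003,-0.003,0],[0.0004,-0.0003,-0.004,0],[0.0004,-0.0003,-0.004,0]]
  ]
}}

```text
t: 15.5
ee_pos: [555.2, -206.6, 282.5]
orientation: [0.55, 1.501, -0.55]
ft_force: [0.3, -0.3, -2.8]
width: 26.0
```

{"fn": "apply_moves", "kwargs": {
  "commands": [
    [[0,0,-0.001,0],[0,0,-0.002,0],[0,0,-0.003,0],[0,0,-0.004,0],[0,0,-0.005,0],[0,0,-0.006,0],[0,0,-0.007,0],[0,0,-0.007,0]]
  ]
}}

```text
t: 16.5
ee_pos: [555.3, -206.7, 275.6]
orientation: [0.55, 1.5, -0.55]
ft_force: [-0.1, 0.9, -2.1]
width: 25.8
```

{"fn": "apply_moves", "kwargs": {
  "commands": [
    [[0,0,-0.001,0],[0,0,-0.0025,0],[0,0,-0.004,0],[0,0,-0.0055,0],[0,0,-0.007,0],[0,0,-0.0085,0],[0,0,-0.01,0],[0,0,-0.01,0]]
  ]
}}

```text
t: 17.5
ee_pos: [555.3, -206.7, 265.5]
orientation: [0.55, 1.5, -0.55]
ft_force: [0.5, -0.2, -3.5]
width: 25.8
```

{"fn": "apply_moves", "kwargs": {
  "commands": [
    [[0,0,-0.0015,0],[0,0,-0.003,0],[0,0,-0.0045,0],[0,0,-0.006,0],[0,0,-0.0075,0],[0,0,-0.009,0],[0,0,-0.01,0],[0,0,-0.01,0]]
  ]
}}

```text
t: 18.5
ee_pos: [555.3, -206.7, 255.6]
orientation: [0.55, 1.5, -0.55]
ft_force: [-1.0, 0.0, -1.8]
width: 25.6
```

{"fn": "apply_moves", "kwargs": {
  "commands": [
    [[0,0,-0.0005,0],[0,0,-0.001,0],[0,0,-0.0015,0],[0,0,-0.0015,0]]
  ]
}}

```text
t: 19.0
ee_pos: [555.3, -206.7, 254.1]
orientation: [0.55, 1.5, -0.55]
ft_force: [0.6, -0.1, -3.2]
width: 25.6
```

{"fn": "apply_moves", "kwargs": {
  "commands": [
    [[0,0,-0.0005,0],[0,0,-0.001,0],[0,0,-0.001,0]]
  ]
}}

```text
t: 19.38
ee_pos: [555.3, -206.7, 253.1]
orientation: [0.55, 1.5, -0.55]
ft_force: [-0.2, 0.4, -2.3]
width: 25.6
```

{"fn": "apply_moves", "kwargs": {
  "commands": [
    [[0,0,-0.0003,0],[0,0,-0.0005,0],[0,0,-0.0005,0]]
  ]
}}

```text
t: 19.75
ee_pos: [555.3, -206.7, 252.7]
orientation: [0.55, 1.5, -0.55]
ft_force: [0.5, 0.3, -2.5]
width: 25.8
```

{"fn": "apply_moves", "kwargs": {
  "commands": [
    [[0,0,-0.0003,0],[0,0,-0.0005,0],[0,0,-0.0005,0]]
  ]
}}

```text
t: 20.12
ee_pos: [555.4, -206.7, 252.6]
orientation: [0.55, 1.5, -0.55]
ft_force: [-1.8, 0.1, 4.5]
width: 25.9
```

{"fn": "apply_moves", "kwargs": {
  "commands": [
    [[0,0,-0.0002,0],[0,0,-0.0004,0],[0,0,-0.0004,0]]
  ]
}}

```text
t: 20.5
ee_pos: [555.4, -206.7, 252.6]
orientation: [0.55, 1.5, -0.55]
ft_force: [-3.1, 0.6, 8.1]
width: 25.6
```

The collar is down: z stopped at 252.6, exactly the home height, with ~11 N contact. Next I refine the torch direction from the first pictures.

```bash
python3 - <<'E'
from h import *
for n,(x0,y0,w) in {'scene0':(90,165,70),'side0':(232,105,56)}.items():
    im=cv2.imread(f'pics/{n}.png')[y0:y0+w,x0:x0+w]
    g=cv2.resize(im,(560,560),interpolation=cv2.INTER_CUBIC)
    cv2.imwrite(f'pics/t_{n}.png',np.clip((g/255.)**.55*1.1*255,0,255).astype('uint8'))
E
```

```text
(no output)
```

View pics/t_scene0.png

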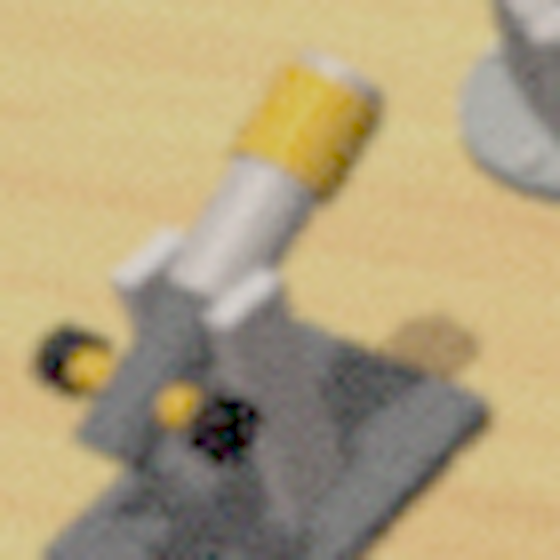

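View pics/t_side0.png

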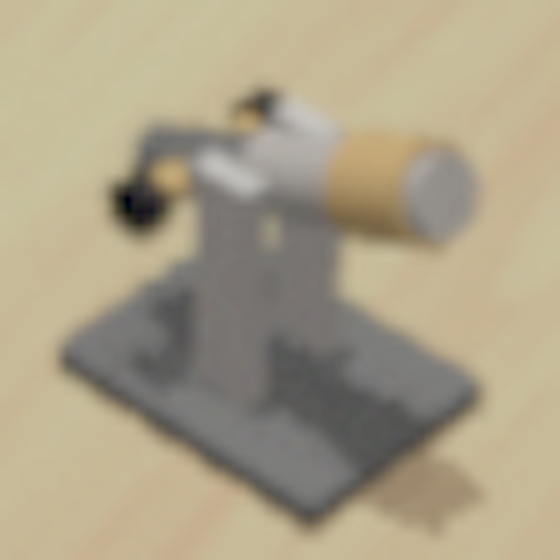

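```bash
python3 - <<'E'
from h import *
D={'scene':(img('scene'),90,165,8),'side':(img('side'),232,105,10)}
def px(c,x,y): d,x0,y0,s=D[c]; return [x0+(x+.5)/s-.5,y0+(y+.5)/s-.5]
def rays(c,pts):
    d=D[c][0]; R=cv2.Rodrigues(np.float64(d['rvec']))[0]; cc=-R.T@np.ravel(d['tvec'])
    p=onz(d,[px(c,*q) for q in pts],0); v=p-cc; return cc,v/np.linalg.norm(v,axis=1)[:,None]
def plane(c,a,b): cc,v=rays(c,[a,b]); n=np.cross(v[0],v[1]); return n/np.linalg.norm(n)
def dirn(n1,n2):
    u=np.cross(n1,n2);u/=np.linalg.norm(u); u*=-np.sign(u[2]) ; return np.degrees(np.arctan2(u[1],u[0])).round(1),np.degrees(np.arcsin(u[2])).round(1)
for sa,sb in [((282,172),(339,83)),((200,270),(339,83)),((215,245),(339,85))]:
    for ta,tb in [((290,165),(440,195)),((335,175),(440,195)),((275,160),(440,194))]:
        print(dirn(plane('scene',sa,sb),plane('side',ta,tb)))
def ang(c,a,b,z):
    p=onz(D[c][0],[px(c,*a),px(c,*b)],z)[:,:2];v=p[1]-p[0];return np.degrees(np.arctan2(v[1],v[0])).round(1),np.hypot(*v).round(1)
print('foot side',ang('side',(62,356),(310,512),8),ang('side',(310,512),(482,392),8),ang('side',(335,295),(482,392),8))
print('foot scene',ang('scene',(487,412),(360,555),8),ang('scene',(487,412),(300,320),8))
print('crossbar caps side',ang('side',(200,158),(250,195),100),ang('side',(280,105),(325,135),100))
print('caps scene',ang('scene',(120,275),(180,235),100),ang('scene',(208,318),(272,275),100))
E
```

```text
(np.float64(-8.3), np.float64(-17.4))
(np.float64(-9.2), np.float64(-18.5))
(np.float64(-7.7), np.float64(-16.7))
(np.float64(-20.0), np.float64(-24.9))
(np.float64(-20.8), np.float64(-25.7))
(np.float64(-19.4), np.float64(-24.3))
(np.float64(-23.8), np.float64(-27.0))
(np.float64(-24.6), np.float64(-27.7))
(np.float64(-23.3), np.float64(-26.5))
foot side (np.float64(168.5), np.float64(103.8)) (np.float64(-103.7), np.float64(75.9)) (np.float64(165.6), np.float64(63.8))
foot scene (np.float64(-9.8), np.float64(61.5)) (np.float64(-105.1), np.float64(76.5))
crossbar caps side (np.float64(162.0), np.float64(22.3)) (np.float64(164.2), np.float64(19.2))
caps scene (np.float64(157.1), np.float64(19.9)) (np.float64(156.1), np.float64(21.1))
```

{"fn": "apply_moves", "kwargs": {
  "commands": [
    [[0,0,0.0005,0],[0,0,0.0005,0.03],[0,0,0.0005,0.07],[0,0,0.0005,0.11],[0,0,0.0005,0.15],[0,0,0.0005,0.15]]
  ]
}}

```text
t: 21.35
ee_pos: [556.0, -206.5, 252.6]
orientation: [0.433, 1.525, -0.432]
ft_force: [1.5, 3.5, 3.6]
width: 25.8
```

```bash
python3 - <<'E'
from h import *
o=readout.get_obs();print(o['t'],o['ee_pos'],o['ft_force'],o['moment'],o['width'])
E
```

```text
21.35 [ 556.02090534 -206.53724096  252.58851088] [1.46349305 3.52003985 3.58731681] [ 0.73320522 -0.35712318 -0.03200269] 25.756337082821716
```

{"fn": "apply_moves", "kwargs": {
  "commands": [
    [[0,0,0,0.05],[0,0,0,0.1],[0,0,0,0.15],[0,0,0,0.2],[0,0,0,0.25],[0,0,0,0.3],[0,0,0,0.325],[0,0,0,0.325]]
  ]
}}

```text
t: 22.35
ee_pos: [556.1, -206.2, 252.6]
orientation: [0.18, 1.561, -0.179]
ft_force: [3.7, 5.3, 4.2]
width: 26.0
```

```bash
python3 - <<'E'
from h import *
from scipy.spatial.transform import Rotation as Ro
o=readout.get_obs();M=Ro.from_rotvec(o['orientation']).as_matrix()
print(o['t'],o['ee_pos'],o['ft_force'],o['moment'],o['width'],np.degrees(np.arctan2(M[1,1],M[0,1]))-90)
img('side','s14.png');img('scene','c14.png')
im=np.hstack([cv2.resize(cv2.imread('pics/c14.png')[100:250,70:220],(390,390),interpolation=2),cv2.resize(cv2.imread('pics/s14.png')[80:230,230:380],(390,390),interpolation=2)])
cv2.imwrite('pics/v14.png',im)
E
```

```text
22.35 [ 556.14077339 -206.21993429  252.58399348] [3.69320973 5.33060679 4.18981046] [ 1.14357698 -0.53462056 -0.08627169] 25.990645741927494 -13.08496554523083
```

View pics/v14.png

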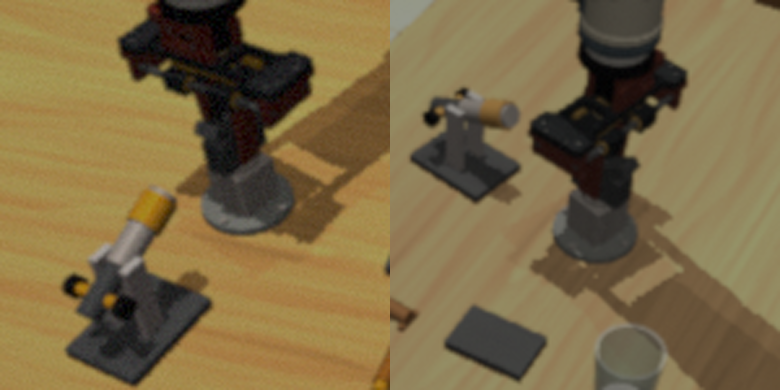

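{"fn": "apply_moves", "kwargs": {
  "commands": [
    [[0.0003,0.0006,0,0],[0.0003,0.0006,0,0]]
  ]
}}

```text
t: 22.7
ee_pos: [556.2, -206.0, 252.6]
orientation: [0.179, 1.562, -0.179]
ft_force: [2.8, 4.3, 3.6]
width: 26.0
```

{"fn": "apply_moves", "kwargs": {
  "commands": [
    [[0,0,0,0],[0,0,0,0],[0,0,0,0],[0,0,0,0],[0,0,0,0],[0,0,0,0]]
  ],
  "gripper": 0.07
}}

```text
t: 23.45
ee_pos: [555.6, -206.1, 252.3]
orientation: [0.179, 1.563, -0.179]
ft_force: [0.3, 0.4, -0.8]
width: 69.9
```

```bash
python3 - <<'E'
from h import *
o=readout.get_obs();print(o['t'],o['ee_pos'],o['ft_force'],o['moment'],o['width'])
img('wrist','w15.png')
E
```

```text
23.45 [ 555.61991688 -206.09757354  252.25259695] [ 0.31229824  0.41437811 -0.77195267] [-0.02327477  0.00636993 -0.0268317 ] 69.8659039156609
```

View pics/w15.png

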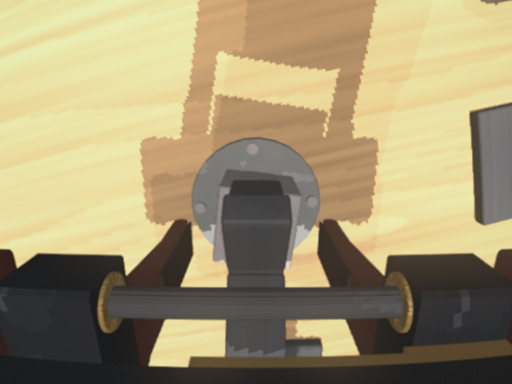

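{"fn": "apply_moves", "kwargs": {
  "commands": [
    [[0,0,0.02,0],[0,0,0.07,0],[0,0,0.13,0],[0,0,0.19,0],[0,0,0.22,0],[0.05,0,0.24,0],[0.1,0,0.24,0],[0.15,0,0.24,0]]
  ]
}}

```text
t: 24.5
ee_pos: [706.6, -205.9, 495.0]
orientation: [0.178, 1.561, -0.179]
ft_force: [1.2, -0.7, -0.6]
width: 70.2
```

{"fn": "apply_moves", "kwargs": {
  "commands": [
    [[0.04,0,0,0],[0.08,0,0,0],[0.08,0,0,0],[0.08,0,0,0]]
  ]
}}

```text
t: 25.0
ee_pos: [784.9, -206.0, 492.9]
orientation: [0.179, 1.564, -0.179]
ft_force: [-0.5, 0.4, -1.4]
width: 70.0
```

```bash
python3 - <<'E'
from h import *
o=readout.get_obs();print(o['t'],o['ee_pos'])
img('wrist','w16.png')
E
```

```text
25.0 [ 784.92426224 -206.00369871  492.93865094]
```

View pics/w16.png

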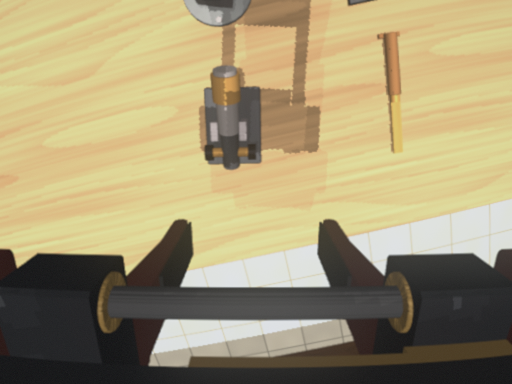

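{"fn": "apply_moves", "kwargs": {
  "commands": [
    [[-0.035,0,0,0],[-0.065,0,0,0],[-0.065,0,0,0],[-0.065,0,0,0]]
  ]
}}

```text
t: 25.55
ee_pos: [720.5, -206.2, 493.5]
orientation: [0.179, 1.562, -0.179]
ft_force: [0.4, -0.2, -0.1]
width: 70.0
```

```bash
python3 - <<'E'
from h import *
o=readout.get_obs();print(o['t'],o['ee_pos'])
d=img('wrist','w17.png')
im=cv2.imread('pics/w17.png')
a=im[0:120,160:290];b=im[110:240,170:300]
f=lambda a:cv2.resize(np.clip((a/255.)**.6*1.1*255,0,255).astype('uint8'),None,fx=4.5,fy=4.5,interpolation=cv2.INTER_CUBIC)
cv2.imwrite('pics/w17a.png',f(a));cv2.imwrite('pics/w17b.png',f(b))
E
```

```text
25.55 [ 720.46212956 -206.233766    493.53246285]
```

View pics/w17a.png

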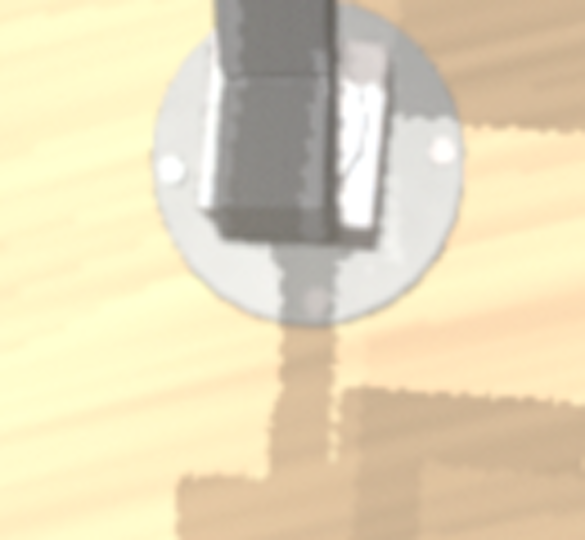

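View pics/w17b.png

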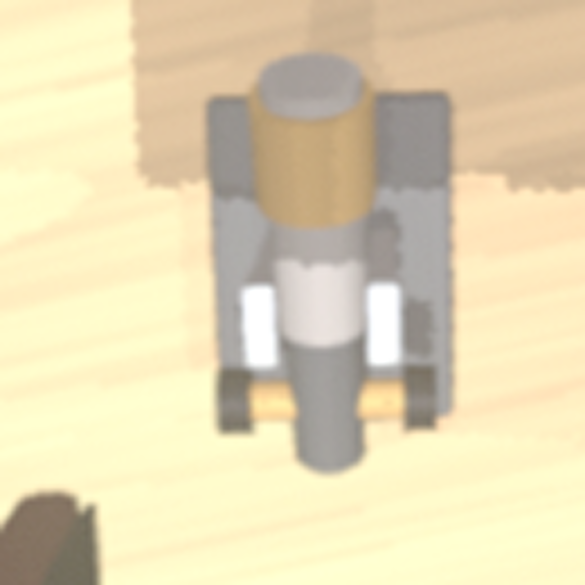

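```bash
python3 - <<'E'
from h import *
d=img('wrist')
def ang(o,a,b,z):
    p=onz(d,[[o[0]+(x+.5)/4.5-.5,o[1]+(y+.5)/4.5-.5] for x,y in (a,b)],z)[:,:2];v=p[1]-p[0];return (np.degrees(np.arctan2(v[1],v[0]))%90-90).round(1),np.hypot(*v).round(1),p.mean(0).round(0).tolist()
T=(170,110);S=(160,0)
for n,a,b,z in [('footL',(208,100),(222,370),8),('footR',(451,97),(446,412),8),('front',(208,99),(450,94),8),('capL',(243,287),(250,365),105),('capR',(368,284),(374,365),105),('capLo',(272,285),(277,367),105),('capRi',(398,284),(401,365),105),('bar',(250,402),(405,399),105),('capsfront',(243,287),(398,284),105)]: print('torch',n,ang(T,a,b,z))
for n,a,b,z in [('crease',(220,77),(330,76),110),('end',(220,241),(335,245),66),('end2',(205,209),(333,214),102),('L valley->horn',(219,77),(216,205),0)]: print('rest',n,ang(S,a,b,z))
# long side: points at different heights
def pt(o,q,z): return onz(d,[[o[0]+(q[0]+.5)/4.5-.5,o[1]+(q[1]+.5)/4.5-.5]],z)[0,:2]
print('sock foot seg', pt(S,(308,170),10))
E
```

```text
torch footL (np.float64(-11.8), np.float64(90.6), [723.0, -263.0])
torch footR (np.float64(-13.3), np.float64(106.3), [747.0, -190.0])
torch front (np.float64(-11.9), np.float64(78.0), [686.0, -216.0])
torch capL (np.float64(-9.5), np.float64(21.4), [732.0, -246.0])
torch capR (np.float64(-9.1), np.float64(22.2), [739.0, -213.0])
torch capLo (np.float64(-10.8), np.float64(22.4), [734.0, -238.0])
torch capRi (np.float64(-10.8), np.float64(22.1), [741.0, -206.0])
torch bar (np.float64(-11.8), np.float64(41.7), [757.0, -230.0])
torch capsfront (np.float64(-11.9), np.float64(40.8), [726.0, -224.0])
rest crease (np.float64(-13.2), np.float64(25.8), [555.0, -204.0])
rest end (np.float64(-15.4), np.float64(30.9), [585.0, -216.0])
rest end2 (np.float64(-15.7), np.float64(31.2), [583.0, -214.0])
rest L valley->horn (np.float64(-15.9), np.float64(37.7), [541.0, -231.0])
sock foot seg [ 557.73413778 -205.33805632]
```

{"fn": "apply_moves", "kwargs": {
  "commands": [
    [[-0.05,0,-0.04,0],[-0.09,0,-0.08,0],[-0.09,0,-0.08,0],[-0.09,0,-0.08,0]]
  ]
}}

```text
t: 26.15
ee_pos: [632.0, -206.3, 413.1]
orientation: [0.178, 1.561, -0.179]
ft_force: [0.7, -1.3, 0.6]
width: 70.0
```

```bash
python3 - <<'E'
from h import *
o=readout.get_obs();print(o['t'],o['ee_pos'])
d=img('wrist','w18.png')
p=proj(d,[556,-205,110])[0].astype(int);x0,y0=np.maximum(p-65,0);print(x0,y0)
im=cv2.imread('pics/w18.png')[y0:y0+130,x0:x0+130]
f=lambda a:cv2.resize(np.clip((a/255.)**.6*1.1*255,0,255).astype('uint8'),None,fx=4.5,fy=4.5,interpolation=cv2.INTER_CUBIC)
cv2.imwrite('pics/w18a.png',f(im))
L=[]
for c in ['scene','side']:
    e=img(c); x,y=proj(e,[556,-205,80])[0].astype(int)
    L.append(f(e['color'][y-30:y+30,x-30:x+30,::-1]*1.0))
cv2.imwrite('pics/v18.png',cv2.resize(np.hstack(L),(780,390)))
E
```

```text
26.15 [ 631.98944928 -206.32816908  413.12984733]
170 34
```

View pics/w18a.png

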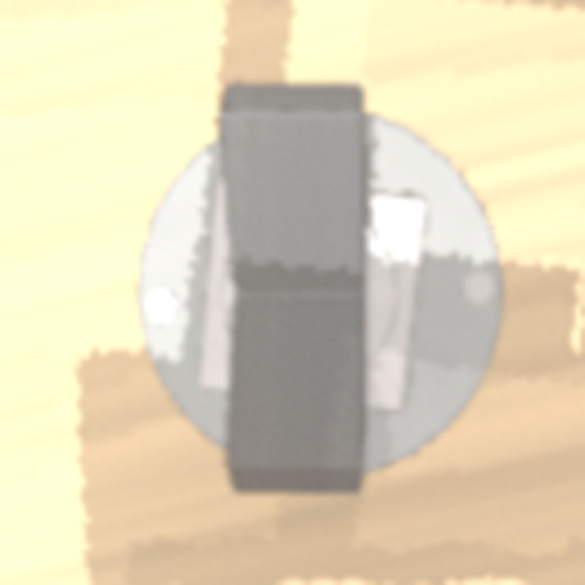

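View pics/v18.png

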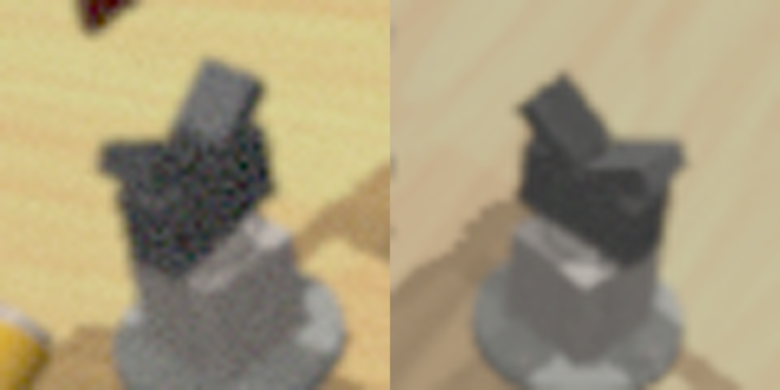

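```bash
python3 - <<'E'
from h import *
d=img('wrist')
P=lambda pts,z: onz(d,[[170+(x+.5)/4.5-.5,34+(y+.5)/4.5-.5] for x,y in pts],z)[:,:2]
a=lambda v:np.degrees(np.arctan2(v[1],v[0]))
f=P([(222,112),(362,113)],128);n=P([(231,471),(362,470)],128);c=P([(235,296),(365,294)],112)
print(f,n,a(n.mean(0)-f.mean(0)),a(n[0]-f[0]),a(n[1]-f[1]),[a(q[1]-q[0])-90 for q in (f,n,c)],np.hypot(*(f[1]-f[0])),np.hypot(*(n[1]-n[0])))
t=P([(426,200),(400,408)],60);print('turret',a(t[1]-t[0]))
E
```

```text
[[ 523.00981974 -209.5686175 ]
 [ 528.80317022 -185.74342122]] [[ 584.41164075 -223.62828435]
 [ 589.71390953 -200.01564687]] -13.041714704080624 -12.897138426552717 -13.187285740431397 [np.float64(-13.666839756412955), np.float64(-12.655958296753226), np.float64(-12.307367482854957)] 24.519438970391345 24.20063434882093
turret -20.036643877904744
```

The head measures −13.0° and the torch −12 to −13°. The collar is on the turret and the gripper is clear, so I'm handing in.

```bash
python3 - <<'E'
from h import *
for c in ['scene','side']:
    img(c); print(c,[(l,np.round(r[0]['position'],0).tolist()) for l in ['tumbler','pad','reamer','rest','socket_mouth'] if (r:=models.place_of(c,l))])
print(workorder.close_job())
E
```

```text
scene [('tumbler', [425.0, -4.0, -0.0]), ('pad', [571.0, -8.0, 0.0]), ('reamer', [749.0, 7.0, 4.0]), ('rest', [552.0, -207.0, 18.0]), ('socket_mouth', [559.0, -207.0, 58.0])]
side [('tumbler', [425.0, -3.0, 5.0]), ('pad', [568.0, -6.0, -1.0]), ('reamer', [742.0, 8.0, 2.0]), ('rest', [555.0, -205.0, 17.0]), ('socket_mouth', [558.0, -204.0, 61.0])]
the job is handed in; nothing more can be done
None
```

The tube rest is fully seated in the swivel socket, with its head parallel to the torch barrel. I let it go and handed the job in at about 26 s.

- **Insertion:** I took the dark rest out of the wooden block, turned it to match the turret at about 50°, and lowered it in small steps. Sideways force was about 3.5 N on the way in. It touched down at exactly the expected home height with about 11 N.
- **Swivel:** I then turned the seated rest about 27° and opened the gripper.
- **Last checks:**
  - **Seating:** Pictures show the collar on the turret, and the network puts the rest's origin at 17–18 mm (nominal 18 mm).
  - **Robot:** The gripper is clear, with its fingertips over 100 mm above the rest.
  - **Other objects:** The tumbler, pad and reamer read within a few mm of where they started. The torch was never touched.
- **Angle:** The head measures −13.0°. The torch's foot plate gave about −12.2° from the wrist camera and about −12.9° from the other two, so they agree within about 1°.
- **Disagreements:**
  - A rough fit of the barrel's own axis scattered from −8° to −25°, so I relied on the foot plate instead.
  - The wrist camera was about 2–3 mm off sideways when I lined up the rest. I corrected that before inserting, using all three cameras.
  - The turret stands about 6–7° behind the head, slightly more than the 5° fit given; I put this down to the loose fit.

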